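# Build up a keyed pipe rest on the welding table

## Task

Build up the unfinished pipe rest until it matches the finished one beside it. Slide the loose spacer along its base, without lifting it off, until all its lugs have dropped into their matching notches and it lies flat (the low fence on the base helps to line it up); then fetch the V-rest (not the flat rest) and lower it gently onto the spacer, nose the same way, so that all its lugs drop home too. Let go, and leave everything else where it is.

Things in the scene. Friction and masses are not known exactly. Their poses are not given: they have to be found in the camera images.
- base: Steel base of the unfinished pipe rest, fixed, within 35 degrees of facing straight ahead. Origin on the table under the middle of the spacer's place; +x along the base to its short end, z up. Flat deck 50 mm above the table, x = -100 to +55, y = -56 to +50 mm. Bolted feet, 18 mm high, stick out 15 mm at both ends.
- base_notch (a point): Middle of the deck's pattern, on the deck (50 mm up), over the base's origin, same axes. Both side edges of the deck have two notches 11 mm deep, reaching inwards to |y| = 36 mm: a wide one from x = -46 to -12 mm, a narrow one from x = 26 to 46 mm.
- fence_top (a point): Top of the low fence along the base's +y side, at the base's x = 0: inner face at the base's y = +51 mm, 6 mm thick, as long as the deck, top 62 mm above the table (12 mm above the deck). A spacer pressed against it is in line with the notches, 1 mm to the fence side of the middle.
- spacer_centre (a point): Centre of the loose aluminium spacer, x to its nose end: a block 110 (x) x 100 (y) x 32 mm, 0.5 to 0.85 kg, too wide to grasp, sliding at a few newtons. At the start it stands on the deck on its 9 mm lugs, point 75 mm up, 20 to 42 mm short of its place (to the base's -x), 4 to 8 mm further from the fence than its place, askew up to 3 degrees. Home: point 66 mm up over the base's origin, block flat on the deck.
- spacer_top (a point): Middle of the spacer's top face, 16 mm over its centre (82 mm above the table when home). Lugs under its side edges, 9 mm deep, |y| = 38 to 50 mm: wide x = -44 to -14, narrow x = 28 to 44 mm (2 mm clear in the notches). Its top edges have notches like the base's, the narrow ones open to the nose. Nose: the last 9 mm at +x is only 72 mm wide.
- vrest_centre (a point): Centre of the loose V-rest, 40 mm above its lugs' undersides (and the table at the start), x to its nose; aluminium, 0.45 to 0.7 kg, 80 mm high. A keyed plate 110 (x) x 100 (y) mm with lugs and nose exactly like the spacer's, plate top 21 mm above the lugs' undersides, two dark screw heads at the other end. Home: point 113 mm above the table over the base's origin. It and the flat rest swap places.
- vrest_head (a point): Where to grasp the V-rest: its head, in the middle of the plate, this point 47 mm above the lugs' undersides. Grasp across its two flat faces, 40 mm apart (closing along its y). The head is a block 60 mm long in x, from 21 to 47 mm up; above it a V of two sloping plates opens upwards, 70 mm across in x, 40 mm in y, top at 80 mm.
- flatrest_centre (a point): Loose flat rest, not wanted: the same keyed plate and lugs, with a plain block and a round flat pad (40 mm wide) instead of the V, 67 mm high. This point is its centre, 34 mm up.
- finished: The finished pipe rest, fixed, as a pattern: the same base, spacer and V-rest, all home, 153 mm high; its origin lies 240 mm to the +y side of the unfinished base's origin, and it stands parallel to it.
- stopsquare: Loose steel stop square, an L of 120 x 100 x 20 mm lying at the right, beyond the two rests; to be left alone. Origin under the middle of its 120 mm leg.
- brush_grip (a point): Handle of a loose wire brush lying right of and beyond the base; to be left alone.
- hammer_grip (a point): Handle of a loose hammer lying far to the left; to be left alone.
- boxtube: Loose square steel tube, 180 x 40 x 40 mm, lying beyond the base; to be left alone. Origin under its middle.
- tin: Loose round steel tin, 76 mm wide and 60 mm high, at the near right; to be left alone. Origin under its middle.

How it is judged:
On the way, in this order (a step that is already met when the one before it is completed fails the run):
1. the spacer is home on the base: all lugs down in their notches, lying flat (x of spacer_centre in the frame of base between -0.004 and 0.004 m and y of spacer_centre in the frame of base between -0.004 and 0.004 m and z of spacer_centre in the frame of base between 0.062 and 0.0685 m and angle between spacer_centre's own z axis and vertical below 0.035 rad and angle between the x axis of spacer_centre and the x axis of base, either way round below 0.08 rad), for 0.2 s.
2. the V-rest is home on the spacer, all lugs down in their notches (x of vrest_centre in the frame of base between -0.008 and 0.008 m and y of vrest_centre in the frame of base between -0.008 and 0.008 m and z of vrest_centre in the frame of base between 0.109 and 0.116 m and angle between vrest_centre's own z axis and vertical below 0.035 rad and angle between the x axis of vrest_centre and the x axis of spacer_centre, either way round below 0.09 rad), for 0.2 s.
At the end, for the whole second after the job is handed in: Spacer home on the base (within 4 mm of its place each way, centre 62 to 68.5 mm high, level within 2 degrees) and V-rest home on it, nose the same way (within 8 mm of the base's origin each way, centre 109 to 116 mm high, level within 2 degrees), released and at rest (all of step 1 and all of step 2 and linear speed of each of vrest, spacer below 0.02 m/s); the robot touches nothing.
It fails at once if the spacer is lifted off the base instead of slid (z of spacer_centre in the frame of base above 0.088 m).
It fails at once if the V-rest is dropped onto the spacer (falls faster than from about 18 mm) (horizontal distance between vrest_centre and spacer_centre below 0.05 m and linear speed of vrest above 0.6 m/s).
It fails at once if the flat rest or another loose thing is disturbed (moved more than 30 mm) (distance of any of flatrest_centre, stopsquare, brush_grip, hammer_grip, boxtube, tin from where it was at the start of the episode above 0.03 m).
It also fails if it takes over 64 s, if anything falls off the work surface, if the arm or the gripper's body presses on something with over 40 N, if the wrist force passes 120 N, or if a joint passes its speed limit or range.

## Robot

A 6-joint arm with a two-finger parallel gripper is mounted at the origin on the work surface. World frame = base frame: x ahead of the robot, y to its left, z up, the work surface at z = 0. Lengths are in m, angles in rad, forces in N, time in s.
With the tool pointing down it reaches from about 0.35 to 1 m from the base axis. Payload 7.1 kg.
Tool frame: the origin (TCP) lies between the finger pads; the fingertips stand 22 mm ahead of it and the grasp point (between the pads) lies 3 mm ahead of it; z points along the fingers, y is the line along which they close (so a half turn about z gives the same grasp; the last joint's range is limited). The gripper opens to 85 mm and grips with 20 to 120 N. Pads are 22 mm wide; open, the fingers measure 114 mm over their backs; the gripper's body (76 mm by 85 mm) begins 54 mm behind the grasp point. The pads swing forward as they close: fully open they stand 13 mm farther back than shut.
Start: joints at [-1.144, 0.423, 1.63, -0, 1.089, -0.019], TCP at [0.27, -0.564, 0.253] pointing down, gripper open.
Joint ranges: [-3, 3], [-0.9, 2.11], [0.09, 2.58], [-1.31, 4.45], [0.11, 2.69], [-2.54, 2.54]. Speed limits (rad/s): [2.39, 2.39, 3.01, 3.14, 3.14, 3.14].

## Interface

Orientations are given as a rotation vector (axis times angle).
In Python, from rig import manip gives the robot as it stands. The module is installed in compiled form; this text tells all that it offers. Calls block until the motion is done:
- manip.move_to(position, orientation): joint-space move of the TCP to a pose.
- manip.servo_line(position, orientation=None, rate=0.15): straight line of the TCP; orientation=None keeps the orientation; rate is the mean speed in m/s.
- manip.set_joints(angles): joint-space move.
- manip.command_gripper(opening, f_grip=None): finger opening in m; f_grip is the grip in N (None keeps the last); returns when the fingers have stopped.
- manip.hold(seconds).
- manip.solve_ik(position, orientation): joint angles nearest the present ones, or None.
- manip.camera(name): name is "scene" or "top" or "wrist"; returns a dict with "image" (480x640x3 uint8, red, green, blue), "fx", "fy", "cx", "cy" (pixels), "cam_to_world" (4x4, takes a point from camera to world coordinates); the wrist camera has in their place "mount" (4x4, takes a point from camera to tool coordinates, whose origin is the TCP and whose axes are the flange's). Camera axes: x right, y down, z forward; pixel columns grow to the right and rows downward; lengths in m; the calibration is good to about 2 mm. The wrist camera is an equidistant fisheye: a pixel r from the principal point sees the ray r / f radians off the axis. A picture is of the moment at which its call begins: read the wrist's pose just before it. There is no depth.
A pose or a line that the arm cannot do raises manip.IKError and nothing moves.
- manip.sign_off(): hands the job in; it is judged then, once.
Readings, each from a call of its own:
- manip.get_time(): time.
- manip.get_joint_positions(): joint angles.
- manip.get_joint_vel(): joint speeds.
- manip.get_tau(): joint torques, N m.
- manip.get_position(): TCP position.
- manip.get_ee_rot(): TCP orientation.
- manip.get_contact_force(): force on the tool from outside, world axes, zero at the start.
- manip.get_torque(): the same for the moment, N m.
- manip.get_width(): finger opening in m.
- manip.get_grip_force(): force on a finger pad.
Only numpy, scipy, OpenCV 4.12 (cv2) and the standard library are available. Lean on these libraries where they do the work, as an engineer would, in place of code of your own. Each camera call takes 0.05 s, during which the arm holds its last target. There are 200 camera calls.

## Working session

There is one attempt and no reset: what is moved stays moved. The work goes in short steps, each a Python script; the robot and the scene stay as the last script left them, time stands still between calls to the robot, and variables do not carry over. Pictures are saved under pics/ and viewed, at most 10 in all, crops included, and the job is handed in when it is done.

```bash
mkdir -p pics; python3 - <<'E'
from rig import manip
import cv2,numpy as np
for n in ["scene","top"]:
    c=manip.camera(n); cv2.imwrite(f"pics/{n}0.png",c["image"][:,:,::-1]); print(n,c["fx"],c["fy"],c["cx"],c["cy"]); print(np.round(c["cam_to_world"],4))
print(manip.get_time(),manip.get_ee_rot())
E
```

```text
scene 510.8198600027854 510.8198600027854 313.82181162356767 234.91606647985657
[[-0.6291  0.6076 -0.4849  1.2399]
 [ 0.7773  0.4988 -0.3834  0.5927]
 [ 0.0089 -0.6181 -0.7861  1.1243]
 [ 0.      0.      0.      1.    ]]
top 463.97426421205955 463.97426421205955 320.6587250071384 237.3500190766413
[[ 0.0261 -0.9911  0.1309  0.4001]
 [-0.9996 -0.0253  0.0077  0.0811]
 [-0.0043 -0.131  -0.9914  1.3869]
 [ 0.      0.      0.      1.    ]]
0.1 [-3.06252285e+00 -6.94161295e-01  4.51872767e-04]
```

View pics/top0.png

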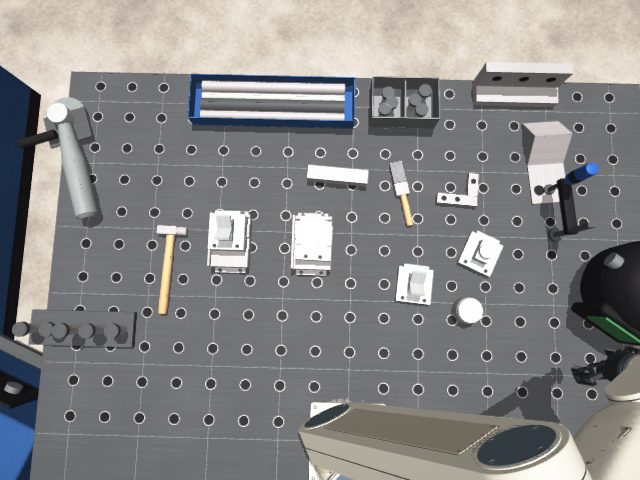

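View pics/scene0.png

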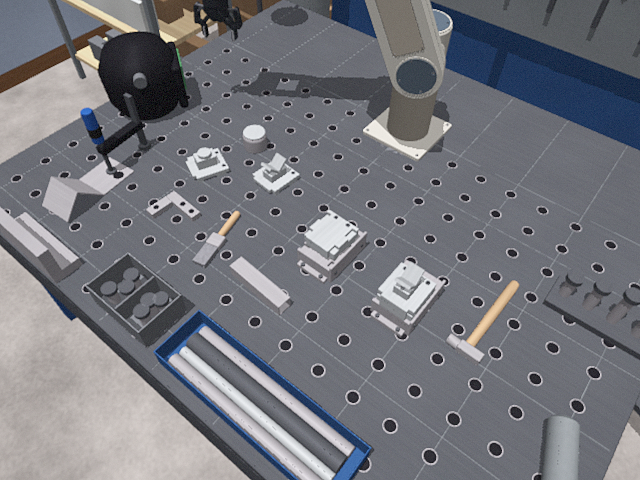

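The top view shows the unfinished base with its spacer at about (312,245) and the finished one at (228,240). The V-rest is at (415,285), the flat rest at (481,253) and the tin at (469,310). The base's +x points up in the image, away from the robot. I'll take close views next.

```bash
cat > h.py <<'E'
from rig import manip
import cv2,numpy as np
from scipy.spatial.transform import Rotation as R
def down(yaw): # tool x at heading yaw, z down
    return (R.from_euler('z',yaw)*R.from_euler('x',np.pi)).as_rotvec()
def ray_top(c,u,v):
    T=c["cam_to_world"];d=T[:3,:3]@np.array([(u-c["cx"])/c["fx"],(v-c["cy"])/c["fy"],1]);return T[:3,3],d
def ray_wrist(w,u,v):
    x,y=u-w["cx"],v-w["cy"];r=np.hypot(x,y)+1e-9;a=r/w["fx"]
    d=np.array([np.sin(a)*x/r,np.sin(a)*y/r,np.cos(a)])
    T=w["T"]@w["mount"];return T[:3,3],T[:3,:3]@d
def proj_wrist(w,p):
    T=np.linalg.inv(w["T"]@w["mount"]);q=T[:3,:3]@p+T[:3,3]
    a=np.arctan2(np.hypot(q[0],q[1]),q[2]);k=w["fx"]*a/np.hypot(q[0],q[1]);return np.array([w["cx"]+k*q[0],w["cy"]+k*q[1]])
def onz(ray,z):
    o,d=ray;return o+d*(z-o[2])/d[2]
def wrist():
    T=np.eye(4);T[:3,3]=manip.get_position();T[:3,:3]=R.from_rotvec(manip.get_ee_rot()).as_matrix()
    w=dict(manip.camera("wrist"));w["T"]=T;return w
E
python3 - <<'E'
from h import *
import pickle
c=manip.camera("top")
for n,u,v,z in [("vrest",415,285,.04),("flat",481,253,.04),("unf",312,245,.07),("fin",228,230,.1)]: print(n,onz(ray_top(c,u,v),z).round(3))
b=onz(ray_top(c,312,245),.07); v=onz(ray_top(c,415,285),.04)
ws=[]
for i,p in enumerate([v,b]):
    manip.move_to([p[0]-.06,p[1],.34],down(0)); w=wrist(); ws.append(w)
    cv2.imwrite(f"pics/w{i}.png",w["image"][:,:,::-1])
print(w["fx"],w["cx"],w["cy"],np.round(w["mount"],3),manip.get_time(),manip.get_joint_positions())
pickle.dump(ws,open("ws.pkl","wb"))
E
```

```text
vrest [ 0.446 -0.184  0.04 ]
flat [ 0.544 -0.376  0.04 ]
unf [0.551 0.116 0.07 ]
fin [0.584 0.352 0.1  ]
371.64829954431775 320.43206828341926 236.2679193383854 [[ 0.001 -0.96  -0.279  0.072]
 [ 1.     0.001  0.     0.   ]
 [-0.    -0.279  0.96  -0.121]
 [ 0.     0.     0.     1.   ]] 2.9667 [ 2.05214974e-01  1.46159199e-01  1.80157675e+00 -3.58795025e-04
  1.19406309e+00  1.77754439e+00]
```

View pics/w0.png

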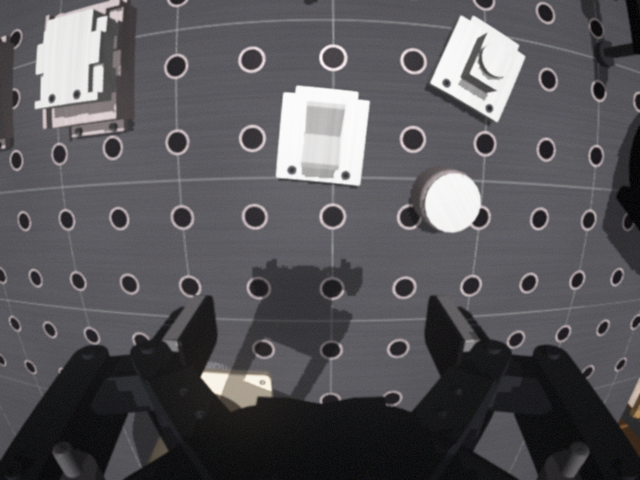

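View pics/w1.png

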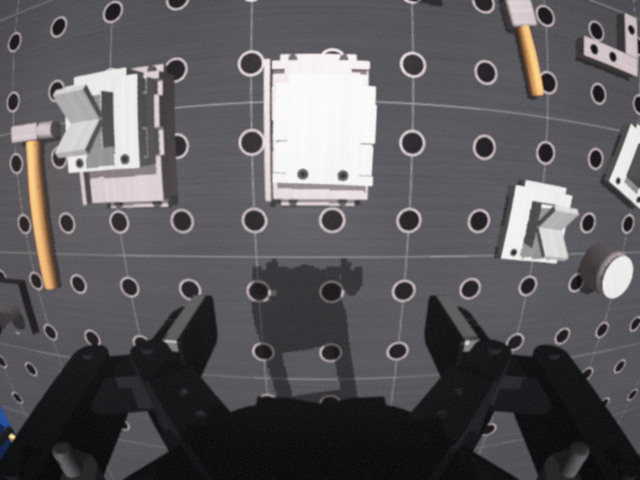

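w0 shows the V-rest at about (322,137), with its nose up and screws at the lower end, the tin at (450,200) and the flat rest at (478,68). w1 shows the spacer on the base at about (323,120). The fence is on the left at x≈268, and the deck's rear edge is at y≈203. I'll zoom in on both.

```bash
python3 - <<'E'
import cv2,numpy as np
a=cv2.imread("pics/w1.png")[40:220,250:390]; b=cv2.imread("pics/w0.png")[80:195,270:375]
a=cv2.resize(a,None,fx=3.3,fy=3.3,interpolation=cv2.INTER_CUBIC); b=cv2.resize(b,None,fx=3.2,fy=3.2,interpolation=cv2.INTER_CUBIC)
o=np.zeros((600,800,3),np.uint8); 
# contrast on highlights
f=lambda i: np.clip((i.astype(float)-90)*1.55,0,255).astype(np.uint8)
o[:a.shape[0],:a.shape[1]]=f(a); o[:b.shape[0],464:464+b.shape[1]]=f(b)
cv2.imwrite("pics/crop.png",o)
E
```

```text
(no output)
```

View pics/crop.png

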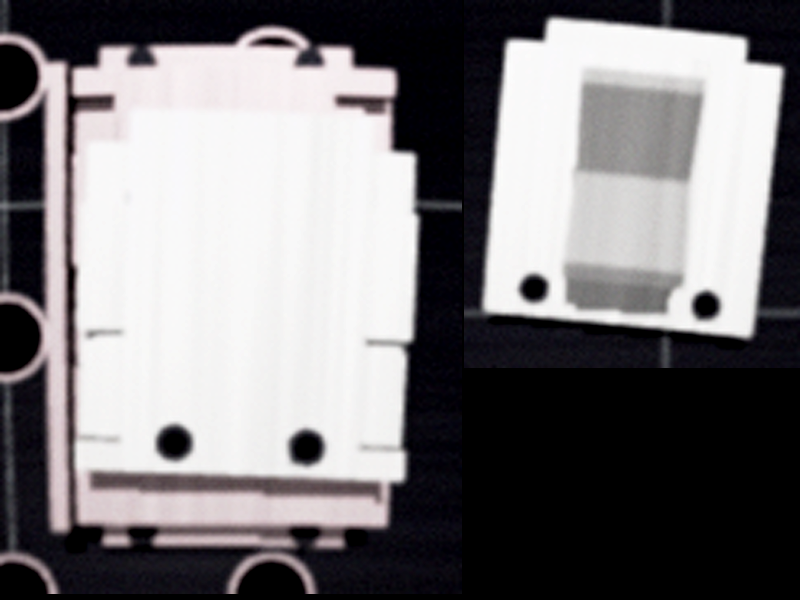

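The crop shows the pink steel base with deck corners near (73,68), (397,70), (388,527) and (75,527), and the fence at x≈48–72. The white spacer's corners are (85,140), (415,152), (405,483) and (75,472). The V-rest plate's corners are (505,40), (783,66), (752,338) and (484,312).

```bash
cat > m.py <<'E'
from h import *
import pickle
def fit(P,M): # 2D rigid: world = R m + t
    P=np.array(P)[:,:2];M=np.array(M);pc,mc=P.mean(0),M.mean(0)
    H=(M-mc).T@(P-pc);th=np.arctan2(H[0,1]-H[1,0],H[0,0]+H[1,1]);r=np.array([[np.cos(th),-np.sin(th)],[np.sin(th),np.cos(th)]])
    t=pc-r@mc;return t,th,((P-t)@r-M)
def rel(bt,bth,t,th):
    c,s=np.cos(bth),np.sin(bth);return np.array([[c,s],[-s,c]])@(t-bt)*1e3,np.degrees(th-bth)
E
python3 - <<'E'
from m import *
w0,w1=pickle.load(open("ws.pkl","rb"))
def A(X,Y,z): return onz(ray_wrist(w1,250+X/3.3-.35,40+Y/3.3-.35),z)
def B(X,Y,z): return onz(ray_wrist(w0,270+(X-464)/3.2-.35,80+Y/3.2-.35),z)
b=[A(73,68,.05),A(397,70,.05),A(388,527,.05),A(48,62,.062),A(52,531,.062)]
bm=np.array([[55,50],[55,-56],[-100,-56],[55,57],[-100,57]])/1e3
s=[A(85,140,.091),A(415,152,.091),A(405,483,.091),A(75,472,.091)]
# body front shoulder at x=46, rear -55
pm=np.array([[46,50],[46,-50],[-55,-50],[-55,50]])/1e3
v=[B(505,40,.021),B(783,66,.021),B(752,338,.021),B(484,312,.021)]
F={}
for n,p,m in [("base",b,bm),("sp",s,pm),("v",v,pm)]:
    F[n]=fit(p,m); print(n,F[n][0].round(4),np.degrees(F[n][1]).round(2),(F[n][2]*1e3).round(1).tolist())
print(rel(*F["base"][:2],*F["sp"][:2]))
E
```

```text
base [0.5879 0.1169] -0.34 [[0.3, 0.6], [0.3, -0.6], [-0.7, -0.3], [0.4, 0.2], [-0.4, 0.1]]
sp [0.5651 0.1104] -1.78 [[0.3, -0.7], [0.0, 1.0], [-0.3, -0.6], [-0.1, 0.4]]
v [ 0.4541 -0.1874] -5.39 [[0.5, 1.0], [0.7, -0.9], [-0.8, -0.4], [-0.4, 0.3]]
(array([-22.7372184 ,  -6.57864315]), np.float64(-1.4463879543367975))
```

```bash
cat >> m.py <<'E'
BT=np.array([.5879,.1169]);BY=np.radians(-.34)
def W(x,y,z): # base mm -> world
    c,s=np.cos(BY),np.sin(BY);return [BT[0]+(c*x-s*y)/1e3,BT[1]+(s*x+c*y)/1e3,z]
def Bf(v): c,s=np.cos(BY),np.sin(BY);return np.array([c*v[0]+s*v[1],-s*v[0]+c*v[1],v[2]])
def pos(): p=manip.get_position();q=Bf([p[0]-BT[0],p[1]-BT[1],0])*1e3;return q[0],q[1],p[2]*1e3
E
python3 - <<'E'
from m import *
manip.command_gripper(.06)
for yaw in (np.pi/2,-np.pi/2):
    q=manip.solve_ik(W(-22.7,-95,.15),down(BY+yaw)); print(yaw,q)
    if q is not None: break
manip.move_to(W(-22.7,-95,.16),down(BY+yaw))
manip.servo_line(W(-22.7,-95,.077))
manip.servo_line(W(-22.7,-77,.077),rate=.06)
f0=Bf(np.array(manip.get_contact_force()));print("f0",f0.round(1),pos(),manip.get_width())
y=-77;n=0
while y<-50:
    y+=1; manip.servo_line(W(-22.7,y,.077),rate=.02); f=Bf(np.array(manip.get_contact_force()))-f0
    print(y,np.round(pos()[1],1),f.round(1))
    if f[1]<-14: break
manip.servo_line(W(-22.7,y-30,.077),rate=.1)
print(manip.get_time())
E
```

```text
1.5707963267948966 [ 1.79467122e-02  4.76876914e-01  1.83223061e+00 -4.44089210e-16
  8.32485132e-01  2.38808316e-02]
f0 [0.2 0.3 0.3] (np.float64(-22.54867575548456), np.float64(-76.43169146175728), np.float64(77.36521460188568)) 0.05982115039626768
-76 -76.1 [ 0.  -0.1  0.1]
-75 -75.0 [-0.3  0.1 -0.2]
-74 -74.0 [-0.7 -0.6 -0.2]
-73 -72.9 [-0.8  0.4 -0.1]
-72 -72.0 [-0.6  0.1  0. ]
-71 -70.9 [ 0.4  0.5 -0.2]
-70 -69.9 [-0.5  0.2  0.6]
-69 -68.9 [-0.4 -0.5 -0.1]
-68 -68.1 [-1.1 -1.7  0.4]
-67 -67.1 [ 0.9 -3.  -1.6]
-66 -66.0 [ 2.2 -2.8 -1.8]
-65 -64.9 [ 0.7 -2.4 -1.6]
-64 -63.9 [ 0.8 -2.  -0.9]
-63 -62.9 [ 0.9 -2.3 -0.6]
-62 -62.0 [-0.2 -3.5 -0.7]
-61 -61.0 [-0.4 -3.4  0.8]
-60 -59.9 [-0.6 -4.2  0.4]
-59 -59.2 [-0.2 -5.9  1.2]
-58 -59.2 [ -0.3 -11.    1.2]
-57 -59.1 [ -0.4 -17.1   1.2]
11.4917
```

The spacer is against the fence. Now I'll push from behind.

```bash
python3 - <<'E'
from m import *
p=pos()
manip.servo_line(W(p[0],p[1],.15),rate=.2)
manip.move_to(W(-112,0,.15),down(BY))
manip.servo_line(W(-112,0,.077),rate=.12)
manip.servo_line(W(-92,0,.077),rate=.06)
f0=Bf(np.array(manip.get_contact_force()));print(pos())
x=-92
while x<-62:
    x+=1; manip.servo_line(W(x,0,.077),rate=.02); f=Bf(np.array(manip.get_contact_force()))-f0
    print(x,np.round(pos()[0],1),f.round(1))
    if f[0]<-14: break
manip.servo_line(W(x-25,0,.077),rate=.1)
manip.servo_line(W(x-60,0,.25),rate=.2)
manip.move_to(W(-85,0,.34),down(BY)); w=wrist()
import pickle; pickle.dump(w,open("w2.pkl","wb")); cv2.imwrite("pics/w2.png",w["image"][:,:,::-1])
print(manip.get_time())
# crop around the base
a=w["image"][:,:,::-1]
u,v=proj_wrist(w,np.array(W(-20,0,.06))).astype(int); print(u,v)
v0,u0=max(v-90,0),u-75; print(u0,v0)
a=a[v0:v0+180,u0:u0+150]; a=cv2.resize(a,None,fx=3.3,fy=3.3,interpolation=cv2.INTER_CUBIC)
cv2.imwrite("pics/crop2.png",np.clip((a.astype(float)-90)*1.55,0,255).astype(np.uint8))
E
```

```text
(np.float64(-91.50721116700913), np.float64(0.018564794299219492), np.float64(77.15191991094532))
-91 -91.1 [ 0.7  0.2 -0.9]
-90 -89.9 [ 0.1  0.2 -0.3]
-89 -89.3 [-2.2 -0.1 -0. ]
-88 -89.1 [-5.1  1.1  2.5]
-87 -88.1 [-5.7  0.2  2.2]
-86 -86.7 [-4.  -0.1 -0.3]
-85 -84.9 [-2.  -0.5 -2.1]
-84 -83.8 [-3.1 -1.2 -2.3]
-83 -82.8 [-2.3 -0.2 -3.1]
-82 -81.8 [-2.9  0.1 -2.5]
-81 -80.8 [-2.4  0.4 -2.9]
-80 -79.9 [-3.  -0.7 -1.8]
-79 -78.8 [-2.3 -1.2 -2.2]
-78 -77.8 [-2.1 -0.4 -1.4]
-77 -76.8 [-2.2  0.4 -2.2]
-76 -75.8 [-2.8 -0.2 -2.2]
-75 -74.8 [-3.   0.4 -2.2]
-74 -73.8 [-2.8  0.4 -1.6]
-73 -72.8 [-2.5  0.2 -1.7]
-72 -71.8 [-3.2  0.1 -2. ]
-71 -70.8 [-2.4 -0.3 -1.4]
-70 -69.8 [-2.2 -0.5 -2.3]
-69 -68.1 [-0.  -0.4  0.2]
-68 -68.0 [-3.4 -0.4  1.5]
-67 -67.6 [-4.9  1.3  2.7]
-66 -66.8 [-4.6  0.8  3.3]
-65 -65.8 [-5.5 -0.   2.2]
-64 -65.1 [-5.5  0.   2.5]
-63 -65.1 [-9.7  0.8  6.1]
-62 -65.0 [-12.5   0.9   8.2]
24.2583
319 137
244 47
```

View pics/crop2.png

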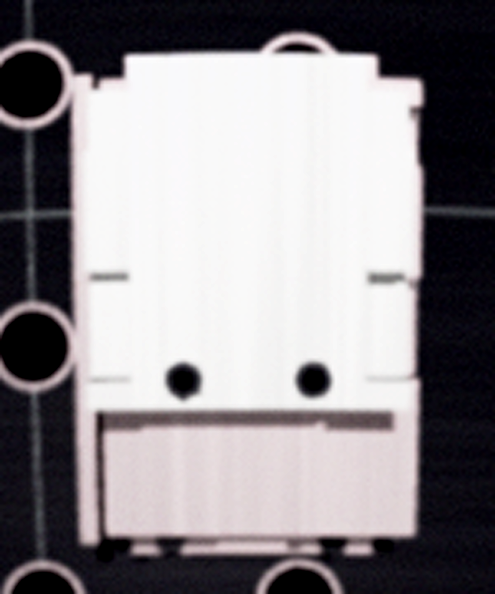

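The spacer now lies flat and close to the fence. Its nose corners are at about (125,55) and (378,55), its rear edge is at y≈410, and the notch lines are at y≈277 and 380. I'll check the numbers, then grasp the V-rest.

```bash
python3 - <<'E'
from m import *
w=pickle.load(open("w2.pkl","rb"))
A=lambda X,Y,z:onz(ray_wrist(w,244+X/3.3-.35,47+Y/3.3-.35),z)
m=np.array([[55,36],[55,-36],[-12,36],[-12,-36],[-46,36],[-46,-36],[-55,50]])/1e3
px=[(125,55),(378,55),(128,277),(367,277),(128,380),(367,380),(88,410)]
for z in (.082,.091):
    t,th,r=fit([A(*p,z) for p in px],m); print(z,t.round(4),np.degrees(th),rel(BT,BY,t,th),(r*1e3).round(1).tolist())
bt=fit([A(422,80,.05),A(416,537,.05),A(72,75,.062),A(80,545,.062)],np.array([[55,-56],[-100,-56],[55,57],[-100,57]])/1e3);print("base",bt[0],np.degrees(bt[1]),bt[2]*1e3)
VT=np.array([.4541,-.1874]);VY=np.radians(-5.4)
manip.command_gripper(.085)
manip.move_to([*VT,.17],down(VY))
manip.servo_line([*VT,.051],rate=.1)
manip.command_gripper(.03,f_grip=45)
print(manip.get_width(),manip.get_grip_force(),manip.get_contact_force(),manip.get_position(),manip.get_time())
E
```

```text
0.082 [0.5892 0.1178] -0.7043109190084208 (array([1.32479085, 0.86867158]), np.float64(-0.36431091900842083)) [[0.9, 2.1], [1.3, -2.8], [-1.8, 0.9], [-1.3, -0.2], [0.2, 1.1], [0.7, -0.7], [-0.0, -0.3]]
0.091 [0.5891 0.1176] -0.7043109190084378 (array([1.19217236, 0.66869972]), np.float64(-0.3643109190084377)) [[-0.7, 1.3], [-0.2, -1.7], [-1.6, 0.2], [-1.2, 0.9], [1.1, 0.4], [1.6, 0.3], [1.1, -1.3]]
base [0.58755801 0.11709815] -0.2412940205344464 [[ 0.47346798 -0.46320995]
 [-0.4831719  -0.54147086]
 [ 0.48657834  0.47028442]
 [-0.47687442  0.53439639]]
0.03938132565636789 45.733676478266716 [-0.4383229   0.70443818  5.93790149] [ 0.45428369 -0.18746775  0.05146209] 27.7917
```

The spacer stopped at the notch wall, about 1.3 mm forward and 0.9 mm to the fence side, so it's home. The V-rest is gripped (39.4 mm). Now I'll place it.

```bash
cat > place.py <<'E'
from m import *
SY=np.radians(-.5)
p=manip.get_position(); manip.servo_line([p[0],p[1],.2],rate=.12)
tx,ty=1.3,.8
manip.move_to(W(tx,ty,.2),down(SY))
manip.servo_line(W(tx,ty,.142),rate=.08); manip.hold(.2)
f0=np.array(manip.get_contact_force()); print(f0.round(1),pos(),manip.get_width())
z=.142; stuck=False
while z>.1235:
    z-=.001; manip.servo_line(W(tx,ty,z),rate=.02); f=np.array(manip.get_contact_force())-f0
    print(round(z*1e3,1),np.round(pos(),1),Bf(f).round(1),np.round(manip.get_torque(),2))
    if f[2]>10: break
w=wrist(); cv2.imwrite("pics/w3.png",w["image"][:,:,::-1]); print(manip.get_time())
E
python3 place.py
```

```text
[-0.3  0.4 -4. ] (np.float64(1.668661053316081), np.float64(0.9103632231233896), np.float64(142.6221859487782)) 0.03889957923973363
141.0 [  1.3   0.8 141.1] [-0.9  0.4 -0.4] [ 0.07  0.   -0.01]
140.0 [  1.2   0.8 139.9] [ 0.1  0.  -0.1] [-0.01  0.01  0.03]
139.0 [  1.2   0.8 138.9] [ 0.2 -0.5 -0.9] [-0.   -0.05  0.03]
138.0 [  1.2   0.8 137.9] [-0.2 -1.1  0.1] [ 0.03 -0.06  0.03]
137.0 [  1.2   0.8 136.9] [ 0.5 -1.   0.1] [ 0.03  0.   -0.03]
136.0 [  1.2   0.8 135.9] [-0.8 -0.6 -0.3] [ 0.02 -0.01 -0.01]
135.0 [  1.3   0.8 134.9] [ 1.1 -1.2 -0.5] [-0.03 -0.03  0.01]
134.0 [  1.2   0.8 133.9] [-0.   0.6 -0.1] [ 0.05 -0.02 -0.01]
133.0 [  1.2   0.8 132.9] [ 0.4 -0.5  0.1] [0.02 0.01 0.01]
132.0 [  1.2   0.8 131.9] [ 0.8 -0.9 -0.6] [-0.   -0.01  0.04]
131.0 [  1.2   0.8 130.9] [-0.4  0.3 -1.1] [-0.02  0.06 -0.  ]
130.0 [  1.2   0.8 129.9] [ 0.3 -1.3 -0.4] [0.   0.06 0.04]
129.0 [  1.3   0.8 128.9] [ 0.3 -0.2 -1.1] [-0.   -0.01 -0.01]
128.0 [  1.3   0.8 127.9] [-0.2 -0.6 -0.6] [-0.   -0.03 -0.01]
127.0 [  1.3   0.8 126.9] [-0.1 -0.8  0.3] [-0.03 -0.05  0.05]
126.0 [  1.3   0.8 125.9] [-0.1  1.6 -0. ] [-0.04  0.01  0.03]
125.0 [  1.2   0.8 124.9] [ 1.7 -0.3  0. ] [-0.03 -0.03 -0.01]
124.0 [  1.4   0.8 124.5] [-2.7 -1.4  6.6] [-0.12  0.34 -0.05]
123.0 [  1.4   0.8 124.5] [-5.9 -1.3 16.3] [-0.22  0.89 -0.04]
36.3167
```

Contact came at 124.5 mm, exactly the height for all lugs home (51.5 + 73). I'll release and check.

```bash
python3 - <<'E'
from m import *
manip.servo_line(W(1.3,.8,.1244),rate=.02)
manip.command_gripper(.085)
manip.servo_line(W(1.3,.8,.25),rate=.12)
manip.move_to(W(-120,-60,.36),down(BY)); w=wrist(); c=manip.camera("scene")
print(manip.get_time(),np.round(manip.get_contact_force(),1))
u,v=proj_wrist(w,np.array(W(0,40,.08))).astype(int); a=w["image"][max(v-100,0):v+100,max(u-150,0):u+110]
b=c["image"][190:350,280:460]
o=np.zeros((600,800,3),np.uint8);a=cv2.resize(a,(a.shape[1]*3//2,a.shape[0]*3//2));b=cv2.resize(b,None,fx=2.2,fy=2.2,interpolation=cv2.INTER_CUBIC)
o[:a.shape[0],:a.shape[1]]=a;o[:b.shape[0],400:400+b.shape[1]]=b
cv2.imwrite("pics/end.png",o[:,:,::-1])
E
```

```text
39.1167 [-0.3  0.  -0.3]
```

View pics/end.png

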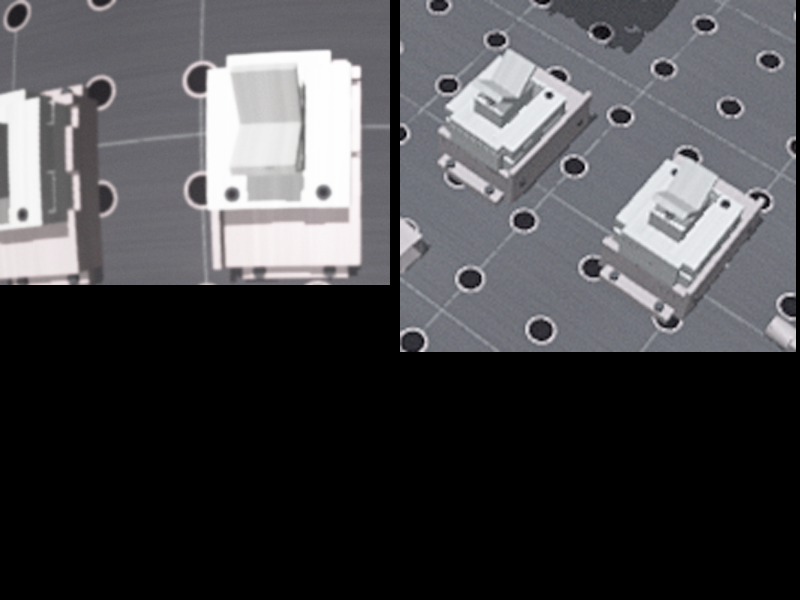

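The picture shows both pipe rests matching. The V-rest sits flat on the spacer at about (280,130), screws at the near end, and nothing is touching it.

```bash
python3 -c "
from rig import manip
print(manip.sign_off())"
```

```text
the job is handed in; nothing more can be done
None
```

I slid the spacer home on the base, lowered the V-rest gently onto it with its nose the same way, released it, and handed the job in at about 39 s; the verdict itself wasn't reported back.

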